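# Clear and load the board test dock

### The job

Switch the test dock off by pulling its lever fully towards the robot, then take the loose parts that are lying in its bays and put them into the black parts tray. With the dock still off, slide every board carrier, connector end first, fully home into a bay of its own, and only then push the lever fully away to switch the dock on. Leave the other things on the bench where they are.

Things in the scene. Friction and masses are not known exactly. Their poses are not given: they have to be found in the camera images.
- dock: test dock fixed on the bench. Origin on the bench amid its 3 open-topped bays; +x = way boards slide in (away from robot). 4 aluminium rails along x (-45 to 45 mm, pointed tips 7 mm further), 14 wide, 12 high, at y -102, -34, 34, 102; lips 8 to 12 mm up overhang 4 mm each side, so boards cannot enter from above. At x = 45 a grey housing, 60 deep, 240 wide, 42 high, is the stop
- tray: open black parts tray fixed on the bench, 140 (x) x 200 (y) x 25 mm high outside, walls and floor about 4 mm, origin centre of underside
- lever (a joint): the dock's hand lever, rad: 0 = leaning fully towards the robot (dock -x) = off, 1.0 = leaning fully away = on. Light friction hinge about the dock's y axis, stays where it is left, no spring
- lever_tip (a point): centre of the lever's end knob; a black ball of radius 13 mm on a 5 mm radius rod. It swings 65 mm about a pivot at dock (-5, -178, 22 mm high), 0.5 rad either side of upright, so the ball's centre is 31 mm in front of or behind the pivot, 79 mm above the bench, at its ends. Base block 70 x 50 x 25 mm. Push or pull the ball with about 1 to 2 N
- bay0 (a point): middle of the end stop of one bay (dock x 45, y -68 mm), 2.5 mm above the bench; a fully home carrier's connector end touches it; axes as the dock's. The bay: a channel 90 mm long to -x, open at the front, 54 mm wide (46 mm between the lips), floor is the bench, 8 mm high under the lips
- bay1 (a point): middle of the end stop of one bay (dock x 45, y 0 mm), 2.5 mm above the bench; a fully home carrier's connector end touches it; axes as the dock's. The bay: a channel 90 mm long to -x, open at the front, 54 mm wide (46 mm between the lips), floor is the bench, 8 mm high under the lips
- bay2 (a point): middle of the end stop of one bay (dock x 45, y 68 mm), 2.5 mm above the bench; a fully home carrier's connector end touches it; axes as the dock's. The bay: a channel 90 mm long to -x, open at the front, 54 mm wide (46 mm between the lips), floor is the bench, 8 mm high under the lips
- card0: board carrier (may be absent), lies flat on the bench: grey plate with green board, 80 (x) x 50 (y) x 5 mm, 90 g, origin at the middle of its underside. The last 10 mm at +x is the narrower (36 mm) brass connector end. An upright aluminium grip plate, 12 (x) x 30 (y) mm, centred at x = -10 mm, top 45 mm above the underside
- nose0 (a point): middle of the connector end face of card0 (x = +40, 2.5 mm above underside)
- card1: board carrier (may be absent), lies flat on the bench: grey plate with green board, 80 (x) x 50 (y) x 5 mm, 90 g, origin at the middle of its underside. The last 10 mm at +x is the narrower (36 mm) brass connector end. An upright aluminium grip plate, 12 (x) x 30 (y) mm, centred at x = -10 mm, top 45 mm above the underside
- nose1 (a point): middle of the connector end face of card1 (x = +40, 2.5 mm above underside)
- card2: board carrier (may be absent), lies flat on the bench: grey plate with green board, 80 (x) x 50 (y) x 5 mm, 90 g, origin at the middle of its underside. The last 10 mm at +x is the narrower (36 mm) brass connector end. An upright aluminium grip plate, 12 (x) x 30 (y) mm, centred at x = -10 mm, top 45 mm above the underside
- nose2 (a point): middle of the connector end face of card2 (x = +40, 2.5 mm above underside)
- cap: loose part (may be absent), standing in a bay: capacitor can, black cylinder diameter 35, 46 mm high with two 3 mm stubs on top, origin centre of underside, z its axis, 60 g
- trafo: loose part (may be absent), standing in a bay: transformer block 36 (x) x 34 (y) x 42 mm high, origin centre of underside, 200 g
- sink: loose part (may be absent), standing in a bay: finned aluminium heat sink 36 (x) x 34 (y) x 44 mm high, origin centre of underside, 100 g
- bottle: bystander, leave alone: dispensing bottle, diameter 44, 100 mm high
- flux: bystander, leave alone: jar with steel cap, diameter 40, 35 mm high
- tin: bystander, leave alone: small tin, diameter 24, 25 mm high
- driver: bystander, leave alone: screwdriver lying, 150 mm long
- tape: bystander, leave alone: tape roll lying flat, diameter 60, 18 mm high
- meter: bystander, leave alone: handheld meter lying, 120 x 65 x 28 mm
- relay: bystander, leave alone: small clear relay lying, 28 x 20 x 16 mm

How it is judged (in metres and radians):
On the way, in this order (a step that is already met when the one before it is completed fails the run):
1. the lever is pulled to off (value of joint lever below 0.2 rad), for 0.2 s.
2. with the dock off, all loose parts from the bays are in the tray (x of cap in the frame of tray between -0.07 and 0.07 m and y of cap in the frame of tray between -0.1 and 0.1 m and height (world z) of each of cap, trafo, sink below 0.055 m and linear speed of each of cap, trafo, sink below 0.05 m/s and x of trafo in the frame of tray between -0.07 and 0.07 m and y of trafo in the frame of tray between -0.1 and 0.1 m and x of sink in the frame of tray between -0.07 and 0.07 m and y of sink in the frame of tray between -0.1 and 0.1 m and value of joint lever below 0.3 rad), for 0.2 s.
3. with the dock off, every carrier is fully home in a bay ((distance between nose0 and bay0 below 0.007 m or distance between nose0 and bay1 below 0.007 m or distance between nose0 and bay2 below 0.007 m) and angle between the x axis of each of card0, card1, card2 and the x axis of dock, either way round below 0.09 rad and angle between each of card0, card1, card2's own z axis and vertical below 0.1 rad and (distance between nose1 and bay0 below 0.007 m or distance between nose1 and bay1 below 0.007 m or distance between nose1 and bay2 below 0.007 m) and (distance between nose2 and bay0 below 0.007 m or distance between nose2 and bay1 below 0.007 m or distance between nose2 and bay2 below 0.007 m) and value of joint lever below 0.3 rad), for 0.2 s.
4. the lever is pushed to on (value of joint lever above 0.8 rad), for 0.2 s.
At the end, for the whole second after the job is handed in: every loose part present rests inside the tray; every carrier present lies flat in a bay of its own, connector end first and within 7 mm of the middle of the bay's stop, in line with the bay to 0.09 rad; lever beyond 0.8 rad (on); all released and at rest (x of cap in the frame of tray between -0.07 and 0.07 m and y of cap in the frame of tray between -0.1 and 0.1 m and height (world z) of each of cap, trafo, sink below 0.055 m and linear speed of each of cap, trafo, sink below 0.05 m/s and x of trafo in the frame of tray between -0.07 and 0.07 m and y of trafo in the frame of tray between -0.1 and 0.1 m and x of sink in the frame of tray between -0.07 and 0.07 m and y of sink in the frame of tray between -0.1 and 0.1 m and (distance between nose0 and bay0 below 0.007 m or distance between nose0 and bay1 below 0.007 m or distance between nose0 and bay2 below 0.007 m) and angle between the x axis of each of card0, card1, card2 and the x axis of dock, either way round below 0.09 rad and angle between each of card0, card1, card2's own z axis and vertical below 0.1 rad and (distance between nose1 and bay0 below 0.007 m or distance between nose1 and bay1 below 0.007 m or distance between nose1 and bay2 below 0.007 m) and (distance between nose2 and bay0 below 0.007 m or distance between nose2 and bay1 below 0.007 m or distance between nose2 and bay2 below 0.007 m) and linear speed of each of card0, card1, card2 below 0.03 m/s and value of joint lever above 0.8 rad); the robot touches nothing.
It fails at once if a bystander is shoved more than 80 mm (distance of any of bottle, flux, tin, driver, tape, meter, relay from where it was at the start of the episode above 0.08 m).
It fails at once if the bottle is knocked over (angle between bottle's own z axis and vertical above 0.6 rad).
Of card0, card1, card2 only 2 to 3 are there at a start; the rules pass over those that are not, and their reading is None.
Of cap, trafo, sink only 2 to 3 are there at a start; the rules pass over those that are not, and their reading is None.
At some moment in a run one of card0, card1, card2 may be knocked a few centimetres aside while the robot is not near it.
Once in a run the grip may slacken for a moment while it holds something.
It also fails if it takes over 208 s, if anything falls off the work surface, if the arm or the gripper's body presses on something with over 40 N, if the wrist force passes 120 N, or if a joint passes its speed limit or range.

### The arm

A 6-joint arm with a two-finger parallel gripper is mounted at the origin on the work surface. World frame = base frame: x ahead of the robot, y to its left, z up, the work surface at z = 0. Lengths are in mm, angles in degrees, forces in N, time in s.
With the tool pointing down it reaches from about 400 to 825 mm from the base axis. Payload 7 kg.
Tool frame: the origin (TCP) lies at the very end of the fingers, on their centre line; the grasp point (between the pads) lies 19 mm behind it (bot.tcp_to_grasp is the distance from the TCP to the grasp point, in mm); z points along the fingers, y is the line along which they close (so a half turn about z gives the same grasp; the last joint's range is limited). The gripper opens to 85 mm and grips with 20 to 120 N. Pads are 22 mm wide; open, the fingers measure 114 mm over their backs; the gripper's body (76 mm by 85 mm) begins 54 mm behind the grasp point. The pads swing forward as they close: fully open they stand 13 mm farther back than shut.
Start: joints at [91.335, 20.546, 0.682, 0, -70.136, -16.507], TCP at [176.668, 651.447, 231.302] pointing down, gripper open.
Joint ranges: [-176.03, 176.03], [-82.01, 121.73], [-58.28, 71.71], [-173.87, 95.51], [-174.79, -0.11], [-173.66, 173.66]. Speed limits (degrees/s): [136.94, 136.94, 172.46, 180, 180, 180].

### API

Orientations are given as a 3x3 rotation matrix whose columns are the frame's x, y, z axes.
In Python, from rig import bot gives the robot as it stands.
- The arm moves only by the tool arm_command, never from a script. Its argument "steps" is a list of rows, each a list of 5 numbers: the opening, from 0 (shut) to 1 (fully open), then the shift along the world's x, y, z as a fraction of full scale, then the turn about the world's z as a fraction of full scale. A call has 1 to 8 rows; each row shifts and turns the commanded pose from where the row before left it; what a row does not reach is not made up. Full scale, the value 1, is 3 cm for a shift and 8 degrees for a turn. A row lasts 1/10 s, in which the tool goes at most 50 mm and 8.59 degrees, less where a joint would pass 70% of its speed; a pose out of reach is approached as far as the arm can. A call with a number of a shift or a turn outside -1 to 1 is refused whole. A call with a gripper value outside its range is refused whole. The fingers move at their own pace and stop on an object; the grip force is fixed at half the most. Time passes only in rows, so rows that do not move let the fingers close. It gives the time, the measured TCP pose, the force, the opening and the grip force at its end, in the units of the state.
- bot.get_state(): the state, without advancing time (a new reading comes with each control period).
- bot.capture(name): name is "side" or "top" or "wrist"; returns a dict with "img" (420x560x3 uint8, red, green, blue), "camera_matrix" (3x3 intrinsics, pixels), "world_to_cam" (4x4, takes a point from world to camera coordinates); the wrist camera has in their place "hand_eye" (4x4, takes a point from camera to tool coordinates, whose origin is the TCP and whose axes are the flange's). Camera axes: x right, y up, looking along -z (the intrinsics and any distortion apply to the point x, -y, -z); pixel columns grow to the right and rows downward; lengths in mm; the calibration is good to about 2 mm. The wrist camera is an equidistant fisheye: a pixel r from the principal point sees the ray r / f radians off the axis. A picture is of the moment at which its call begins: read the wrist's pose just before it. There is no depth.
- bot.hand_in(): hands the job in; it is judged then, once.
The state is a dict: "time_s": time; "q": joint angles; "joint_velocities": joint speeds; "effort": joint torques, N m; "eef_pos": TCP position; "tcp_rot": TCP orientation; "contact_force": force on the tool from outside, world axes, zero at the start; "torque": the same for the moment, N m; "grip_width": opening from 0.0 (shut) to 1.0 (fully open); "grip_force": force on a finger pad.
Only numpy, scipy, OpenCV 4.12 (cv2) and the standard library are available. Lean on these libraries where they do the work, as an engineer would, in place of code of your own. Each camera call takes 0.05 s, during which the arm holds its last target. There are 200 camera calls.

## Working session

There is one attempt and no reset: what is moved stays moved. The work goes in short steps, Python scripts to look and compute and a tool call to move; the robot and the scene stay as the last step left them, time stands still between calls to the robot, and variables do not carry over. Pictures are saved under pics/ and viewed, at most 14 in all, crops included, and the job is handed in when it is done.

Besides the shell and the picture viewer there is one more tool, called after "Call:" as name(argument=value, ...), one argument or row to a line, values as JSON. arm_command: Moves the arm, as the interface text tells. Shift numbers are shares of 3 cm and turn numbers shares of 8 degrees, none past 1 either way. Its arguments: {"type":"object","properties":{"steps":{"type":"array","items":{"type":"array","items":{"type":"number"}}}},"required":["steps"]}

```bash
ls; mkdir -p pics
python3 - <<'E'
from rig import bot
import cv2,numpy as np,pickle
s=bot.get_state();print(s['time_s'],s['eef_pos'],s['tcp_rot'],s['grip_width'])
for n in('top','side'):
    c=bot.capture(n);pickle.dump(c,open(f'pics/{n}0.pkl','wb'))
    cv2.imwrite(f'pics/{n}0.png',cv2.resize(c['img'][:,:,::-1],(784,588),interpolation=cv2.INTER_CUBIC))
    print(n,c['camera_matrix'],c['world_to_cam'],[k for k in c])
E
```

```text
pics
0.0 [176.57162772 650.99164246 230.38234468] [[ 9.65104921e-01 -2.61863346e-01 -2.80853748e-04]
 [-2.61863448e-01 -9.65103531e-01 -1.64594157e-03]
 [ 1.59958824e-04  1.66205164e-03 -9.99998606e-01]] 0.9999101449305289
top [[482.61706009   0.         284.27222102]
 [  0.         482.61706009 209.36331825]
 [  0.           0.           1.        ]] [[ 1.38072476e-03 -9.99995527e-01 -2.65312214e-03  4.35120998e+01]
 [ 9.90649864e-01  1.00586659e-03  1.36425197e-01 -5.26969028e+02]
 [-1.36421918e-01 -2.81668073e-03  9.90646822e-01 -1.43035901e+03]
 [ 0.00000000e+00  0.00000000e+00  0.00000000e+00  1.00000000e+00]] ['img', 'camera_matrix', 'world_to_cam']
side [[388.88631218   0.         280.33075229]
 [  0.         388.88631218 211.11500436]
 [  0.           0.           1.        ]] [[-9.57766497e-01 -2.87488287e-01 -5.81559684e-03  5.00511763e+02]
 [ 1.74167256e-01 -5.96093200e-01  7.83797591e-01 -1.39233814e+02]
 [-2.28799265e-01  7.49682187e-01  6.20989142e-01 -8.31137273e+02]
 [ 0.00000000e+00  0.00000000e+00  0.00000000e+00  1.00000000e+00]] ['img', 'camera_matrix', 'world_to_cam']
```

View pics/top0.png

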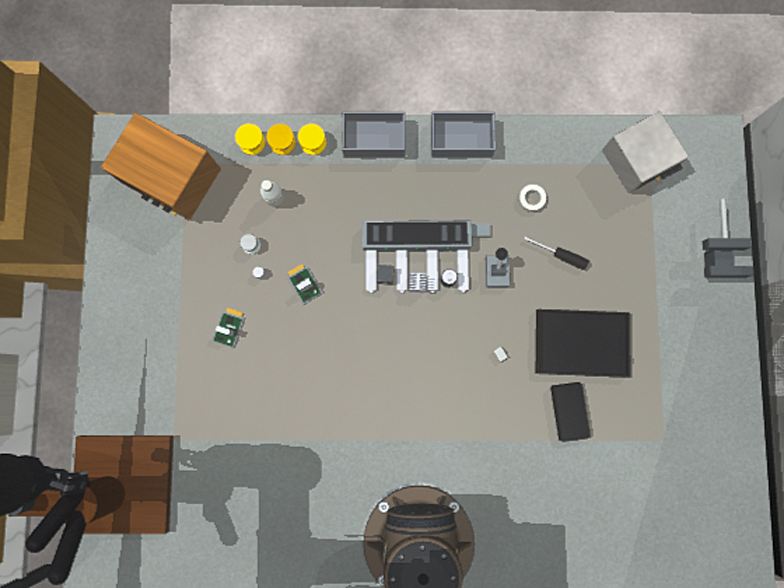

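View pics/side0.png

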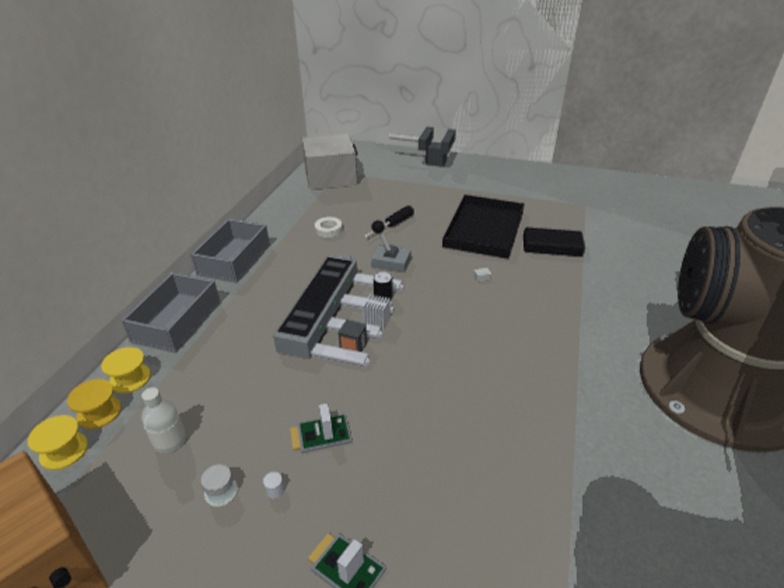

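The top view (784 px scale) shows two carriers at (305,284) and (229,328), and the dock housing at (417,234). The transformer is at (386,273), the sink at (423,281) and the cap at (449,278). The lever ball at (502,254) leans away, and the tray is at (583,343). The side view agrees.

```bash
cat > h.py <<'E'
import numpy as np,cv2,pickle
from rig import bot
def ray(c,u,v,pose=None):
    """world origin, direction of pixel; pose=(pos,rot) for the wrist camera"""
    K=c['camera_matrix'];x=(u-K[0,2])/K[0,0];y=(v-K[1,2])/K[1,1]
    if 'hand_eye' in c:
        r=np.hypot(x,y);k=np.sin(r)/r if r>1e-9 else 1
        d=np.array([x*k,-y*k,-np.cos(r)]);H=c['hand_eye'];p,R=pose
        return R@H[:3,3]+p,R@H[:3,:3]@d
    R=c['world_to_cam'][:3,:3];t=c['world_to_cam'][:3,3]
    return -R.T@t,R.T@np.array([x,-y,-1.])
def onplane(c,u,v,z,pose=None):
    o,d=ray(c,u,v,pose);return o+d*(z-o[2])/d[2]
def tri(*rays):
    A=0;b=0
    for o,d in rays:
        d=d/np.linalg.norm(d);P=np.eye(3)-np.outer(d,d);A=A+P;b=b+P@o
    return np.linalg.solve(A,b)
def proj(c,X,pose=None):
    K=c['camera_matrix']
    if 'hand_eye' in c:
        p,R=pose;H=c['hand_eye'];q=H[:3,:3].T@(R.T@(np.array(X)-p)-H[:3,3])
        a=np.array([q[0],-q[1]]);r=np.arctan2(np.hypot(*a),-q[2]);a=a/np.hypot(*a)*r
    else:
        q=c['world_to_cam'][:3,:3]@X+c['world_to_cam'][:3,3];a=np.array([q[0],-q[1]])/-q[2]
    return a*[K[0,0],K[1,1]]+K[:2,2]
def shot(n,name):
    s=bot.get_state();c=bot.capture(n);c['pose']=(np.array(s['eef_pos']),np.array(s['tcp_rot']))
    pickle.dump(c,open(f'pics/{name}.pkl','wb'))
    cv2.imwrite(f'pics/{name}.png',cv2.resize(c['img'][:,:,::-1],(784,588),interpolation=cv2.INTER_CUBIC))
    return c
def load(n): return pickle.load(open(f'pics/{n}.pkl','rb'))
E
python3 - <<'E'
from h import *
np.set_printoptions(precision=1,suppress=True)
t=load('top0');s=load('side0');k=1.4
P=lambda u,v,z:onplane(t,u/k,v/k,z)
print('ball',tri(ray(t,502/k,254/k),ray(s,378/k,227/k)))
for n,u,v,z in[('houseTL',364,222,42),('houseTR',471,222,42),('houseBR',471,247,42),('houseBL',364,248,42),('rail0tip',464,292,12),('rail3tip',371,292,12),
 ('leverbase',498,271,25),('trafo',386,273,42),('sink',423,281,44),('cap',450,276,46),('tray1',536,310,25),('tray2',632,312,25),('tray3',631,376,25),('tray4',536,374,25),('bottle',268,186,90),('flux',250,241,35),('tin',258,272,25),('relay',501,354,16),('meter',571,412,28)]:
    print(n,P(u,v,z))
hsv=cv2.cvtColor(t['img'],cv2.COLOR_RGB2HSV)
for n,lo,hi in[('green',(45,80,30),(90,255,255)),('brass',(12,120,120),(24,255,255))]:
    m=cv2.inRange(hsv,lo,hi);N,_,st,ce=cv2.connectedComponentsWithStats(m)
    for i in range(1,N):
        if st[i,4]>20:print(n,st[i],ce[i]*k,onplane(t,*ce[i],5))
E
```

```text
ball [ 604.8 -176.9   78.1]
houseTL [683.5 118.9  42. ]
houseTR [ 683.7 -115.8   42. ]
houseBR [ 627.8 -115.    42. ]
houseBL [625.4 118.4  42. ]
rail0tip [ 532.9 -101.5   12. ]
rail3tip [532.7 103.8  12. ]
leverbase [ 577.7 -175.4   25. ]
trafo [570.2  70.2  42. ]
sink [552.3 -10.   44. ]
cap [563.  -68.3  46. ]
tray1 [ 491.6 -256.6   25. ]
tray2 [ 487.5 -465.3   25. ]
tray3 [ 349.2 -456.8   25. ]
tray4 [ 353.2 -252.9   25. ]
bottle [750.4 322.2  90. ]
flux [642.3 369.4  35. ]
tin [575.  351.9  25. ]
relay [ 396.4 -179.8   16. ]
meter [ 272.8 -324.7   28. ]
green [207 192  17  12  65] [300.9 276. ] [569.3 260.4   5. ]
green [211 205  17  11  44] [306.4 294. ] [528.9 247.3   5. ]
green [157 224  16  11  68] [229.3 320.4] [470.1 416.2   5. ]
green [153 237  15  10  67] [224.3 338. ] [431.2 425.9   5. ]
brass [  2  44  27   9 190] [23.3 66.5] [1062.8  917.2    5. ]
brass [   0   53   27  118 1793] [ 18.8 157.5] [842.9 910.6   5. ]
brass [  73   81   75   67 2731] [153.3 159.1] [839.2 602.8   5. ]
brass [191  88  20  23 122] [283.8 142. ] [880. 306.   5.]
brass [  0 188  59  11 500] [ 42.7 269.5] [583.5 836.9   5. ]
brass [206 189  11   8  36] [295.3 269.3] [584.6 273.1   5. ]
brass [162 220  11   6  39] [233.7 311.7] [489.4 407.3   5. ]
```

Call:
arm_command(
  steps=[
    [0,0.5,-0.9,0.1,0.08],
    [0,0.5,-0.9,0.1,0.08],
    [0,0.5,-0.9,0.1,0.08],
    [0,0.5,-0.9,0.1,0.08],
    [0,0.5,-0.9,0.1,0.08],
    [0,0.5,-0.9,0.1,0.08],
    [0,0.5,-0.9,0.1,0.08],
    [0,0.5,-0.9,0.1,0.08],
  ],
)

```text
time_s: 0.9
eef_pos: [297.0, 434.0, 255.1]
tcp_rot: [[0.985, -0.174, -0.0], [-0.174, -0.985, -0.0], [-0.0, 0.001, -1.0]]
contact_force: [0.2, -1.0, 0.4]
grip_width: -0.0
grip_force: 0.0
```

Call:
arm_command(
  steps=[
    [0,0.5,-0.9,0.1,0.08],
    [0,0.5,-0.9,0.1,0.08],
    [0,0.5,-0.9,0.1,0.08],
    [0,0.5,-0.9,0.1,0.08],
    [0,0.5,-0.9,0.1,0.08],
    [0,0.5,-0.9,0.1,0.08],
    [0,0.5,-0.9,0.1,0.08],
    [0,0.5,-0.9,0.1,0.08],
  ],
)

```text
time_s: 1.7
eef_pos: [416.9, 218.1, 279.3]
tcp_rot: [[0.996, -0.085, -0.0], [-0.085, -0.996, -0.0], [-0.0, 0.0, -1.0]]
contact_force: [-0.3, -0.4, 0.6]
grip_width: 0.003
grip_force: 0.0
```

Call:
arm_command(
  steps=[
    [0,0.5,-0.9,0.1,0.08],
    [0,0.5,-0.9,0.1,0.08],
    [0,0.5,-0.9,0.1,0.08],
    [0,0.5,-0.9,0.1,0.08],
    [0,0.5,-0.9,0.1,0.08],
    [0,0.5,-0.9,0.1,0.08],
    [0,0.5,-0.9,0.1,0.08],
    [0,0.5,-0.9,0.1,0.08],
    [0,0,0,0,0],
  ],
)

```text
invalid input at $.steps: expected 1 to 8 rows
```

Call:
arm_command(
  steps=[
    [0,0.5,-0.9,0.1,0.08],
    [0,0.5,-0.9,0.1,0.08],
    [0,0.5,-0.9,0.1,0.08],
    [0,0.5,-0.9,0.1,0.08],
    [0,0.5,-0.9,0.1,0.08],
    [0,0.5,-0.9,0.1,0.08],
    [0,0.5,-0.9,0.1,0],
    [0,0,0,0,0],
  ],
)

```text
time_s: 2.5
eef_pos: [522.6, 28.0, 300.0]
tcp_rot: [[1.0, -0.022, -0.001], [-0.022, -1.0, -0.001], [-0.001, 0.001, -1.0]]
contact_force: [0.2, 0.3, -0.2]
grip_width: 0.001
grip_force: 0.0
```

Run:
```python
from h import *
c=shot('wrist','w1');print(c['pose'],c['camera_matrix'],c['hand_eye'])
```

```text
(array([522.64671666,  28.02026927, 299.98858649]), array([[ 9.99760300e-01, -2.18842235e-02, -6.50397065e-04],
       [-2.18847278e-02, -9.99760197e-01, -7.78645737e-04],
       [-6.33201041e-04,  7.92692859e-04, -9.99999485e-01]])) [[325.1922621    0.         280.87730957]
 [  0.         325.1922621  207.8206444 ]
 [  0.           0.           1.        ]] [[ 3.28575280e-04  9.47536891e-01  3.19646260e-01  8.13765589e+01]
 [ 9.99999429e-01 -6.36512458e-04  8.58899283e-04  5.29603522e-01]
 [ 1.01729758e-03  3.19645795e-01 -9.47536559e-01 -1.42245581e+02]
 [ 0.00000000e+00  0.00000000e+00  0.00000000e+00  1.00000000e+00]]
```

View pics/w1.png

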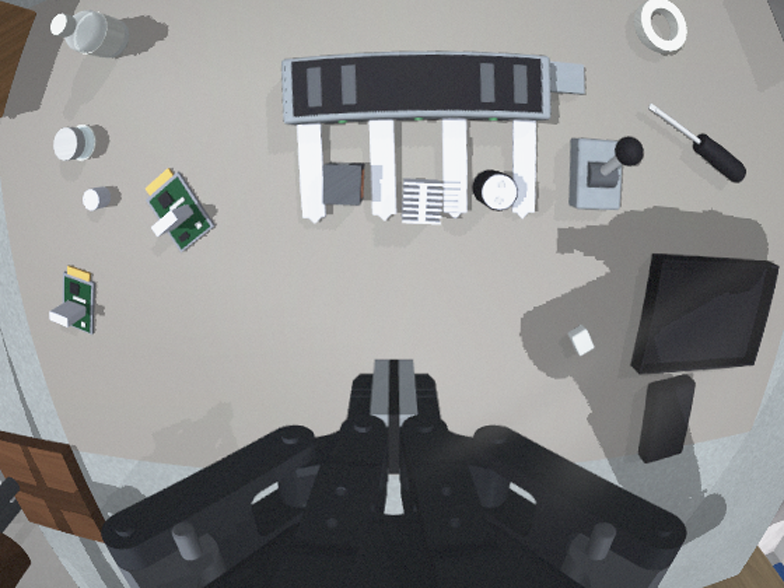

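The wrist view (784 px scale) shows four rails with tips at about (313,221), (384,220), (456,216) and (524,217). The transformer is at (344,184), the sink at (430,200) and the cap at (497,189). The lever ball is at (628,151), and both carriers are in view.

Run:
```python
from h import *
np.set_printoptions(precision=1,suppress=True)
w=load('w1');k=1.4
img=w['img']
for n,x0,y0,x1,y1 in[('parts',285,110,545,235)]:
    cr=img[int(y0/k):int(y1/k),int(x0/k):int(x1/k),::-1];cv2.imwrite('pics/w1c.png',cv2.resize(cr,None,fx=4,fy=4,interpolation=cv2.INTER_CUBIC));print(cr.shape)
for n,u,v,z in[('tip3',313,221,10),('tip2',384,220,10),('tip1',456,216,10),('tip0',524,217,10),('hFL',285,122,42),('hFR',549,118,42),('hBL',285,60,42),('hBR',545,55,42),('ball',628,151,79),('cap',497,186,46)]:
    print(n,onplane(w,u/k,v/k,z,w['pose']))
```

```text
(89, 186, 3)
tip3 [531.3 105.3  10. ]
tip2 [530.1  36.4  10. ]
tip1 [532.9 -33.   10. ]
tip0 [ 532.  -101.2   10. ]
hFL [627.  120.2  42. ]
hFR [ 628.7 -113.7   42. ]
hBL [683.3 118.6  42. ]
hBR [ 687.  -110.6   42. ]
ball [ 603.8 -175.7   79. ]
cap [565.8 -64.7  46. ]
```

View pics/w1c.png

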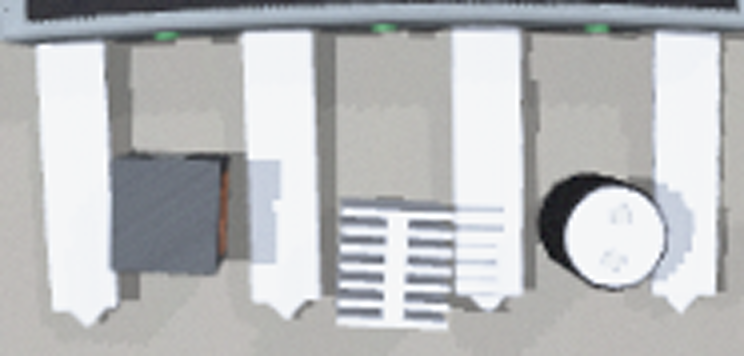

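Call:
arm_command(
  steps=[
    [0,0.56,-0.97,-0.5,0.16],
    [0,0.56,-0.97,-0.5,0],
    [0,0.56,-0.97,-0.5,0],
    [0,0.56,-0.97,-0.5,0],
    [0,0.56,-0.97,-0.5,0],
    [0,0.56,-0.97,-0.5,0],
    [0,0.56,-0.97,-0.5,0],
    [0,0,0,0,0],
  ],
)

```text
time_s: 3.35
eef_pos: [638.9, -175.0, 191.4]
tcp_rot: [[1.0, 0.001, -0.005], [0.001, -1.0, 0.0], [-0.005, -0.0, -1.0]]
contact_force: [-0.5, 0.5, -0.3]
grip_width: -0.001
grip_force: 0.0
```

Call:
arm_command(
  steps=[
    [0,0,0,-0.85,0],
    [0,0,0,-0.85,0],
    [0,0,0,-0.85,0],
    [0,0,0,-0.85,0],
    [0,0,0,-0.85,0],
    [0,0,0,0,0],
    [0,0,0,0,0],
  ],
)

```text
time_s: 4.05
eef_pos: [639.3, -172.5, 68.2]
tcp_rot: [[1.0, 0.004, -0.001], [0.004, -1.0, -0.0], [-0.001, 0.0, -1.0]]
contact_force: [0.2, 0.0, 1.0]
grip_width: 0.001
grip_force: 0.0
```

Run:
```python
from h import *
np.set_printoptions(precision=1,suppress=True)
w=load('w1')
X=lambda u,v,z:onplane(w,203+u/4,78+v/4,z,w['pose'])
for n,z,ps in[('trafo',42,[(110,157),(222,158),(218,273),(110,270)]),('sink',44,[(340,205),(452,207),(447,328),(337,328)]),('cap',46,[(566,237),(666,237),(615,186),(615,289)])]:
    q=np.array([X(*p,z)[:2] for p in ps]);print(n,q.ravel(),q.mean(0))
```

```text
trafo [587.3  88.  585.5  53.6 549.8  56.  552.   89.7] [568.7  71.8]
sink [570.2  18.  569.2 -16.3 531.4 -14.7 531.9  19.6] [550.7   1.6]
cap [560.2 -51.5 560.6 -83.5 576.3 -66.8 543.9 -67.4] [560.2 -67.3]
```

Call:
arm_command(
  steps=[
    [0,-0.4,-0.1,0,0],
    [0,-0.4,0,0,0],
    [0,-0.4,0,0,0],
    [0,-0.4,0,0,0],
    [0,-0.4,0,0,0],
    [0,-0.2,0,0,0],
    [0,0,0,0,0],
  ],
)

```text
time_s: 4.75
eef_pos: [572.5, -176.3, 68.1]
tcp_rot: [[1.0, 0.003, 0.0], [0.003, -1.0, 0.0], [0.0, -0.0, -1.0]]
contact_force: [-0.3, 0.5, 0.5]
grip_width: -0.002
grip_force: 0.0
```

Run:
```python
from h import *
c=shot('side','s1');im=c['img'][120:200,230:330,::-1];cv2.imwrite('pics/s1c.png',cv2.resize(im,None,fx=6,fy=6,interpolation=cv2.INTER_CUBIC))
t=tri
for X in([605,-177,79],[543,-177,79]):print(proj(c,X))
```

```text
[269.80325065 161.79662309]
[291.88513973 165.16495129]
```

View pics/s1c.png

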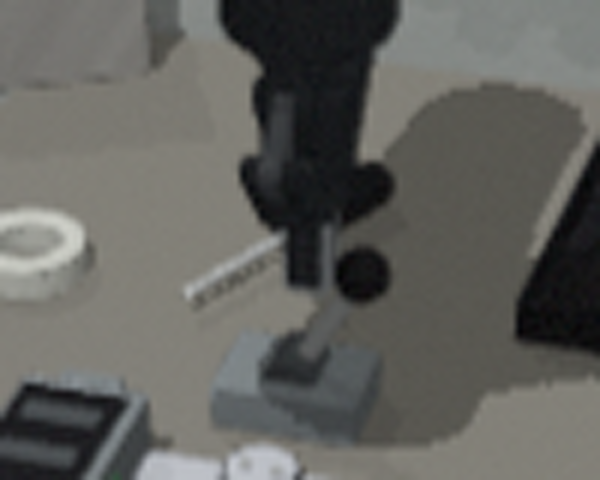

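Ball at (290,165.5) in the side view, against 291.9 predicted for fully off, so the lever is off. Next is the cap.

Call:
arm_command(
  steps=[
    [0,0.2,0,0.6,0],
    [0,0,0,1,0],
    [0.65,0,0.4,1,0],
    [0.65,-0.2,0.8,0.1,0],
    [0.65,-0.2,0.8,0,0],
    [0.65,-0.2,0.8,0,0],
    [0.65,0,0.84,0,0],
    [0.65,0,0,0,0],
  ],
)

```text
time_s: 5.6
eef_pos: [561.1, -64.9, 148.8]
tcp_rot: [[1.0, 0.005, -0.001], [0.005, -1.0, 0.0], [-0.001, -0.0, -1.0]]
contact_force: [0.1, -0.3, -0.3]
grip_width: 0.647
grip_force: 0.0
```

Call:
arm_command(
  steps=[
    [0.65,0,0,-0.9,0],
    [0.65,0,0,-0.9,0],
    [0.65,0,0,-0.9,0],
    [0.65,0,0,-0.9,0],
    [0.65,0,0,-0.7,0],
    [0.65,0,0,0,0],
  ],
)

```text
time_s: 6.2
eef_pos: [558.9, -67.8, 16.7]
tcp_rot: [[1.0, 0.003, -0.007], [0.003, -1.0, -0.001], [-0.007, 0.001, -1.0]]
contact_force: [-0.3, 1.3, 0.6]
grip_width: 0.651
grip_force: 0.0
```

Call:
arm_command(
  steps=[
    [0,0,0,0,0],
    [0,0,0,0,0],
    [0,0,0,0,0],
    [0,0,0,0,0],
    [0,0,0,0,0],
    [0,0,0,0.5,0],
    [0,0,0,1,0],
    [0,0,0,1,0],
  ],
)

```text
time_s: 7.0
eef_pos: [560.6, -67.1, 95.3]
tcp_rot: [[1.0, 0.003, -0.002], [0.003, -1.0, -0.0], [-0.002, 0.0, -1.0]]
contact_force: [0.9, 0.0, -1.1]
grip_width: 0.39
grip_force: 59.7
```

Call:
arm_command(
  steps=[
    [0,-0.32,-0.96,1,0],
    [0,-0.32,-0.96,0.8,0],
    [0,-0.32,-0.96,0,0],
    [0,-0.32,-0.96,0,0],
    [0,-0.32,-0.96,0,0],
    [0,-0.32,-0.96,0,0],
    [0,-0.32,-0.96,0,0],
    [0,-0.32,-0.96,0,0],
  ],
)

```text
time_s: 7.8
eef_pos: [483.8, -298.4, 149.0]
tcp_rot: [[1.0, 0.003, 0.0], [0.003, -1.0, 0.0], [0.0, -0.0, -1.0]]
contact_force: [0.6, -0.3, -1.5]
grip_width: 0.386
grip_force: 59.8
```

Call:
arm_command(
  steps=[
    [0,-0.32,-0.96,0,0],
    [0,-0.32,-0.96,0,0],
    [0,-0.32,-0.96,0,0],
    [0,-0.32,-0.96,0,0],
    [0,0,0,-1,0],
    [0,0,0,-1,0],
    [0,0,0,-1,0],
    [0,0,0,0,0],
  ],
)

```text
time_s: 8.6
eef_pos: [443.2, -411.1, 54.9]
tcp_rot: [[1.0, 0.002, -0.006], [0.002, -1.0, 0.004], [-0.006, -0.004, -1.0]]
contact_force: [-1.1, -0.3, -1.8]
grip_width: 0.396
grip_force: 59.8
```

Call:
arm_command(
  steps=[
    [0,0,0,-0.6,0],
    [0,0,0,-0.47,0],
    [0,0,0,0,0],
    [0.6,0,0,0,0],
    [0.6,0,0,0,0],
    [0.6,0,0,0,0],
    [0.6,0,0,1,0],
    [0.6,0,0,1,0],
  ],
)

```text
time_s: 9.4
eef_pos: [445.6, -412.5, 87.3]
tcp_rot: [[1.0, 0.003, -0.001], [0.003, -1.0, 0.001], [-0.001, -0.001, -1.0]]
contact_force: [1.0, -0.0, 0.9]
grip_width: 0.597
grip_force: 0.0
```

Call:
arm_command(
  steps=[
    [0.6,0.24,0.95,1,0],
    [0.6,0.24,0.95,1,0],
    [0.6,0.24,0.95,0.2,0],
    [0.6,0.24,0.95,0,0],
    [0.6,0.24,0.95,0,0],
    [0.6,0.24,0.95,0,0],
    [0.6,0.24,0.95,0,0],
    [0.6,0.24,0.95,0,0],
  ],
)

```text
time_s: 10.2
eef_pos: [504.0, -183.5, 153.6]
tcp_rot: [[1.0, 0.003, 0.001], [0.003, -1.0, -0.0], [0.001, 0.0, -1.0]]
contact_force: [0.5, 0.5, 0.1]
grip_width: 0.604
grip_force: 0.0
```

Call:
arm_command(
  steps=[
    [0.6,0.24,0.95,0,0],
    [0.6,0.24,0.95,0,0],
    [0.6,0.24,0.95,0,0],
    [0.65,0.24,0.95,0,0],
    [0.65,0.24,0.95,0,0],
    [0.65,0.24,0.95,0,0],
    [0.65,0.24,0.95,0,0],
    [0.65,0.24,0.95,0,0],
  ],
)

```text
time_s: 11.0
eef_pos: [561.6, 44.6, 153.6]
tcp_rot: [[1.0, 0.003, 0.001], [0.003, -1.0, 0.0], [0.001, -0.0, -1.0]]
contact_force: [0.3, -0.3, 0.3]
grip_width: 0.65
grip_force: 0.0
```

Call:
arm_command(
  steps=[
    [0.65,0.24,0.95,0,0],
    [0.65,0,0,-1,0],
    [0.65,0,0,-1,0],
    [0.65,0,0,-1,0],
    [0.65,0,0,0,0],
  ],
)

```text
time_s: 11.5
eef_pos: [565.9, 71.0, 59.7]
tcp_rot: [[1.0, 0.003, -0.006], [0.003, -1.0, -0.002], [-0.006, 0.002, -1.0]]
contact_force: [-0.2, -0.4, -0.3]
grip_width: 0.649
grip_force: 0.0
```

Call:
arm_command(
  steps=[
    [0.65,0,0,-0.8,0],
    [0.65,0,0,-0.65,0],
    [0.65,0,0,0,0],
    [0,0,0,0,0],
    [0,0,0,0,0],
    [0,0,0,0,0],
    [0,0,0,0,0],
    [0,0,0,0,0],
  ],
)

```text
time_s: 12.3
eef_pos: [569.8, 72.3, 21.4]
tcp_rot: [[1.0, 0.004, 0.003], [0.004, -1.0, 0.001], [0.003, -0.001, -1.0]]
contact_force: [-1.3, -1.2, 7.7]
grip_width: 0.393
grip_force: 59.0
```

Call:
arm_command(
  steps=[
    [0,0,0,0.3,0],
    [0,0,0,1,0],
    [0,0,0,1,0],
    [0,-0.2,-0.5,1,0],
    [0,-0.3,-0.8,0.9,0],
    [0,0,0,0,0],
  ],
)

```text
time_s: 12.9
eef_pos: [554.3, 31.6, 150.2]
tcp_rot: [[1.0, 0.003, 0.006], [0.003, -1.0, 0.002], [0.006, -0.002, -1.0]]
contact_force: [1.1, -0.0, -1.6]
grip_width: 0.389
grip_force: 58.7
```

Call:
arm_command(
  steps=[
    [0,-0.41,-1,0,0],
    [0,-0.41,-1,0,0],
    [0,-0.41,-1,0,0],
    [0,-0.41,-1,0,0],
    [0,-0.41,-1,0,0],
    [0,-0.41,-1,0,0],
    [0,-0.41,-1,0,0],
    [0,-0.41,-1,0,0],
  ],
)

```text
time_s: 13.7
eef_pos: [454.2, -208.0, 145.4]
tcp_rot: [[1.0, 0.003, 0.0], [0.003, -1.0, 0.0], [0.0, -0.0, -1.0]]
contact_force: [0.1, -0.4, -2.4]
grip_width: 0.389
grip_force: 58.7
```

Call:
arm_command(
  steps=[
    [0,-0.41,-1,0,0],
    [0,-0.41,-1,0,0],
    [0,-0.41,-1,0,0],
    [0,-0.41,-1,0,0],
    [0,-0.41,-1,0,0],
    [0,0,0,-1,0],
    [0,0,0,-1,0],
    [0,0,0,-1,0],
  ],
)

```text
time_s: 14.5
eef_pos: [393.3, -357.3, 54.6]
tcp_rot: [[1.0, 0.002, 0.001], [0.002, -1.0, 0.0], [0.001, -0.0, -1.0]]
contact_force: [1.1, 0.0, -2.5]
grip_width: 0.393
grip_force: 58.8
```

Call:
arm_command(
  steps=[
    [0,0,0,-0.5,0],
    [0,0,0,-0.4,0],
    [0,0,0,0,0],
  ],
)

```text
time_s: 14.8
eef_pos: [392.9, -356.7, 27.0]
tcp_rot: [[1.0, 0.003, -0.002], [0.003, -1.0, 0.001], [-0.002, -0.001, -1.0]]
contact_force: [-0.2, 0.1, -1.2]
grip_width: 0.389
grip_force: 58.9
```

Call:
arm_command(
  steps=[
    [0,0,0,-0.1,0],
    [0.6,0,0,0,0],
    [0.6,0,0,0,0],
    [0.6,0,0,0,0],
    [0.6,0,0,1,0],
    [0.6,0,0,1,0],
    [0.6,0,0,1,0],
    [0.6,0.44,1,1,0],
  ],
)

```text
time_s: 15.6
eef_pos: [406.2, -328.5, 146.9]
tcp_rot: [[1.0, 0.0, 0.0], [0.0, -1.0, -0.001], [0.0, 0.001, -1.0]]
contact_force: [2.0, 0.0, -0.5]
grip_width: 0.598
grip_force: 0.0
```

Call:
arm_command(
  steps=[
    [0.6,0.44,1,0,0],
    [0.6,0.44,1,0,0],
    [0.6,0.44,1,0,0],
    [0.6,0.44,1,0,0],
    [0.6,0.44,1,0,0],
    [0.6,0.44,1,0,0],
    [0.6,0.44,1,0,0],
    [0.6,0.44,1,0,0],
  ],
)

```text
time_s: 16.4
eef_pos: [512.9, -85.8, 145.9]
tcp_rot: [[1.0, 0.003, 0.001], [0.003, -1.0, 0.0], [0.001, -0.0, -1.0]]
contact_force: [0.3, 0.6, 0.3]
grip_width: 0.603
grip_force: 0.0
```

Call:
arm_command(
  steps=[
    [0.65,0.44,1,0,0],
    [0.65,0.44,1,0,0],
    [0.65,0.44,0.9,0,0],
    [0.65,0,0,-1,0],
    [0.65,0,0,-1,0],
    [0.65,0,0,-1,0],
    [0.65,0,0,0,0],
  ],
)

```text
time_s: 17.1
eef_pos: [549.4, -0.7, 52.2]
tcp_rot: [[1.0, 0.003, -0.006], [0.003, -1.0, -0.001], [-0.006, 0.001, -1.0]]
contact_force: [-0.3, -0.4, 0.3]
grip_width: 0.649
grip_force: 0.0
```

Call:
arm_command(
  steps=[
    [0.65,0.05,0.1,-0.6,0],
    [0.65,0,0,-0.5,0],
    [0.65,0,0,0,0],
    [0,0,0,0,0],
    [0,0,0,0,0],
    [0,0,0,0,0],
    [0,0,0,0,0],
    [0,0,0,0,0],
  ],
)

```text
time_s: 17.9
eef_pos: [554.8, 3.1, 24.2]
tcp_rot: [[1.0, 0.004, 0.003], [0.004, -1.0, 0.001], [0.003, -0.001, -1.0]]
contact_force: [-0.3, 0.1, 7.4]
grip_width: 0.383
grip_force: 60.0
```

Call:
arm_command(
  steps=[
    [0,0,0,0.3,0],
    [0,0,0,1,0],
    [0,0,0,1,0],
    [0,-0.2,-0.5,1,0],
    [0,-0.3,-0.8,0.9,0],
    [0,0,0,0,0],
  ],
)

```text
time_s: 18.5
eef_pos: [539.5, -37.5, 153.1]
tcp_rot: [[1.0, 0.003, 0.007], [0.003, -1.0, 0.001], [0.007, -0.001, -1.0]]
contact_force: [1.2, 0.1, -1.6]
grip_width: 0.388
grip_force: 59.4
```

Call:
arm_command(
  steps=[
    [0,-0.35,-0.98,0,0],
    [0,-0.35,-0.98,0,0],
    [0,-0.35,-0.98,0,0],
    [0,-0.35,-0.98,0,0],
    [0,-0.35,-0.98,0,0],
    [0,-0.35,-0.98,0,0],
    [0,-0.35,-0.98,0,0],
    [0,-0.35,-0.98,0,0],
  ],
)

```text
time_s: 19.3
eef_pos: [453.7, -272.2, 148.3]
tcp_rot: [[1.0, 0.003, -0.0], [0.003, -1.0, 0.0], [-0.0, -0.0, -1.0]]
contact_force: [-0.6, -1.0, -1.0]
grip_width: 0.384
grip_force: 59.5
```

Call:
arm_command(
  steps=[
    [0,-0.35,-1,0,0],
    [0,0,0,-1,0],
    [0,0,0,-1,0],
    [0,0,0,-1,0],
    [0,0,0,-0.5,0],
    [0,0,0,-0.5,0],
    [0,0,0,0,0],
  ],
)

```text
time_s: 20.0
eef_pos: [443.6, -301.1, 27.4]
tcp_rot: [[1.0, 0.003, -0.002], [0.003, -1.0, 0.0], [-0.002, -0.0, -1.0]]
contact_force: [0.1, 0.3, -1.5]
grip_width: 0.389
grip_force: 60.7
```

Call:
arm_command(
  steps=[
    [0,0,0,-0.1,0],
    [0.6,0,0,0,0],
    [0.6,0,0,0,0],
    [0.6,0,0,0,0],
    [0.6,0,0,1,0],
    [0.6,0,0,1,0],
    [0.6,0,0,1,0],
    [0.6,0,1,1,0],
  ],
)

```text
time_s: 20.8
eef_pos: [444.1, -272.6, 146.2]
tcp_rot: [[1.0, 0.001, -0.0], [0.001, -1.0, -0.0], [-0.0, 0.0, -1.0]]
contact_force: [0.6, 1.2, -0.5]
grip_width: 0.601
grip_force: 0.0
```

Call:
arm_command(
  steps=[
    [0.6,0,1,1,0],
    [0.6,0,1,1,0],
    [0.6,0,1,1,0],
    [0.6,0,1,1,0],
    [0.6,0,1,1,0],
    [0.6,0,1,0,0],
    [0.6,0,1,0,0],
    [0.6,0,1,0,0],
  ],
)

```text
time_s: 21.6
eef_pos: [443.6, -30.1, 295.6]
tcp_rot: [[1.0, 0.003, 0.001], [0.003, -1.0, 0.001], [0.001, -0.001, -1.0]]
contact_force: [0.3, -0.7, 0.0]
grip_width: 0.599
grip_force: 0.0
```

Call:
arm_command(
  steps=[
    [0.6,0,1,0,0],
    [0.6,0,1,0,0],
    [0.6,0,1,0,0],
    [0.6,0,1,0,0],
    [0.6,0,1,0,0],
    [0.6,0,1,0,0],
    [0.6,0,1,0,0],
    [0.6,0,0,0,0],
  ],
)

```text
time_s: 22.4
eef_pos: [443.9, 181.2, 294.8]
tcp_rot: [[1.0, 0.006, -0.0], [0.006, -1.0, 0.0], [-0.0, -0.0, -1.0]]
contact_force: [-0.4, -0.1, 0.1]
grip_width: 0.599
grip_force: 0.0
```

Run:
```python
from h import *
c=shot('wrist','w2');print(c['pose'])
shot('top','top2')
```

```text
(array([443.86481111, 181.21954528, 294.82343944]), array([[ 9.99984444e-01,  5.56375787e-03, -3.94858210e-04],
       [ 5.56376197e-03, -9.99984522e-01,  9.27795154e-06],
       [-3.94800478e-04, -1.14747043e-05, -9.99999922e-01]]))
```

View pics/w2.png

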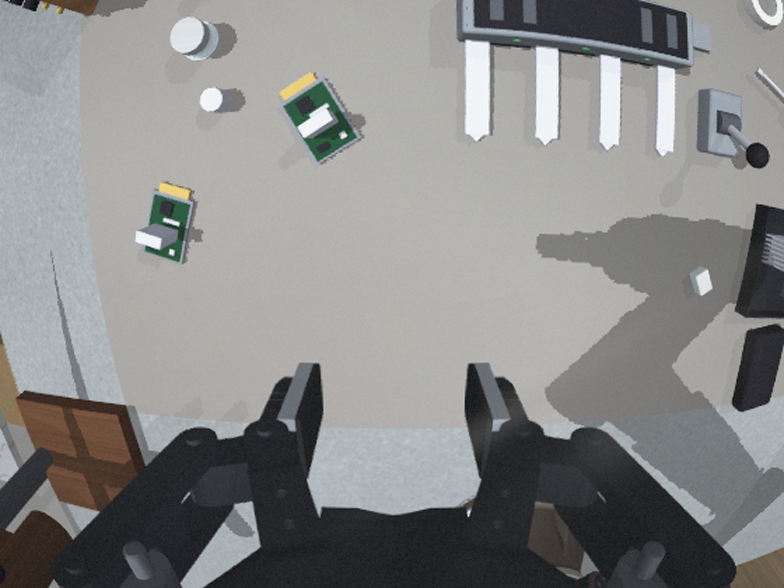

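View pics/top2.png

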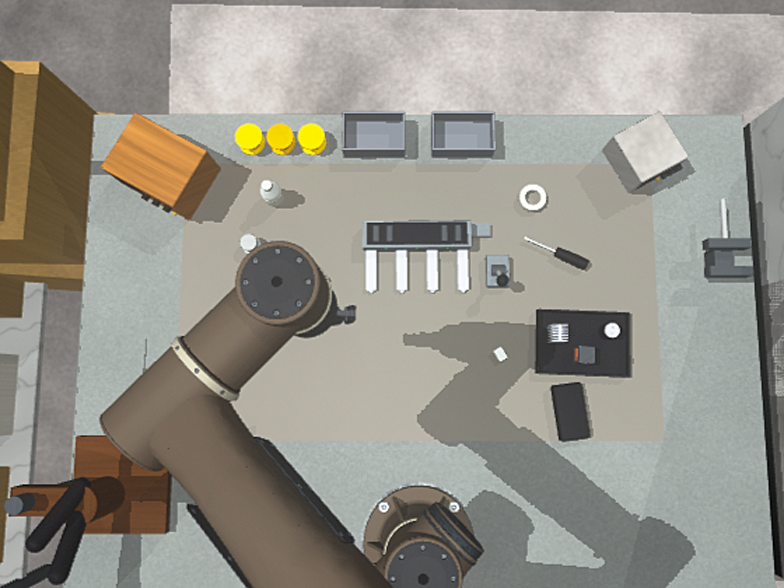

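Wrist view: carriers at about (320,118) and (168,225), bays empty. Top view: all three parts stand in the tray and the lever is off.

```bash
cat > cards.py <<'E'
from h import *
def cards(c,show=True):
    """per carrier: position of nose and yaw from brass end, grip plate top centre"""
    hsv=cv2.cvtColor(c['img'],cv2.COLOR_RGB2HSV);pose=c['pose'] if 'hand_eye' in c else None
    f=lambda m:np.array([onplane(c,u,v,5,pose)[:2] for u,v in m.reshape(-1,2)],np.float32)
    g=cv2.morphologyEx(cv2.inRange(hsv,(45,70,20),(90,255,255)),cv2.MORPH_CLOSE,np.ones((9,9)))
    b=cv2.inRange(hsv,(14,110,100),(26,255,255));out=[]
    for bc in cv2.findContours(b,0,1)[0]:
        if cv2.contourArea(bc)<20:continue
        B=f(bc);r=cv2.minAreaRect(B);s=sorted(r[1])
        if not(25<s[1]<45 and s[0]<22):continue
        for gc in cv2.findContours(g,0,1)[0]:
            if cv2.contourArea(gc)<150:continue
            G=f(gc);rg=cv2.minAreaRect(G)
            d=np.array(r[0])-rg[0]
            if np.linalg.norm(d)>80:continue
            bx=cv2.boxPoints(r);e=bx[1]-bx[0];e2=bx[2]-bx[1];e=e if np.hypot(*e)>np.hypot(*e2) else e2
            n=np.array([e[1],-e[0]]);n=n*np.sign(n@d)
            yaw=np.degrees(np.arctan2(n[1],n[0]));yc=np.degrees(np.arctan2(d[1],d[0]))
            print('brass',np.round(r[0],1),np.round(s,1),'green',np.round(rg[0],1),np.round(rg[1],1),round(rg[2],1),'yaw brass %.1f centres %.1f'%(yaw,yc))
            out.append((r[0],rg[0],yaw,yc))
    return out
E
python3 - <<'E'
from cards import *
c=load('w2');cards(c)
im=c['img'][int(60/1.4):int(270/1.4),int(120/1.4):int(370/1.4),::-1];print(im.shape)
cv2.imwrite('pics/w2c.png',cv2.resize(im,None,fx=4,fy=4,interpolation=cv2.INTER_CUBIC)[:600,:800])
E
```

```text
brass [487.2 405.7] [ 9.6 35.7] green [447.8 419.5] [43.7 63.8] 71.9 yaw brass -17.7 centres -19.4
brass [582.4 271.9] [ 9.  34.9] green [547.  251.1] [63.7 43.3] 31.2 yaw brass 31.5 centres 30.6
(150, 179, 3)
```

View pics/w2c.png

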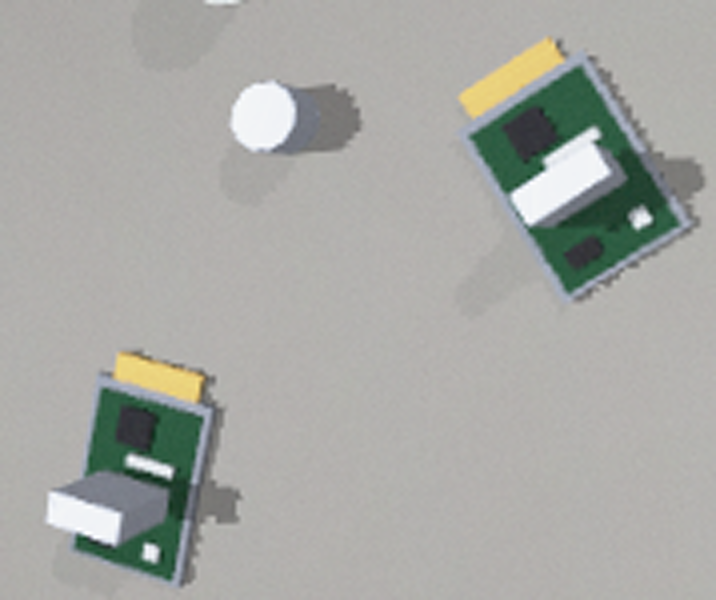

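Carriers measure to size: brass 36×10 mm, green 64×43.5 mm. Cross-check with the grip plate tops.

Run:
```python
from cards import *
c=load('w2')
for p in[(565,185),(85,517)]:print(onplane(c,85+p[0]/4,42+p[1]/4,45,c['pose']))
for p,g,y in[((582.4,271.9),(547,251.1),31.2),((487.2,405.7),(447.8,419.5),-18.5)]:
    d=np.array([np.cos(np.radians(y)),np.sin(np.radians(y))]);print(p-45*d,g-5*d)
```

```text
[542.70161503 246.70086192  45.        ]
[443.92194674 418.74944759  45.        ]
[543.90860829 248.58878458] [542.7231787  248.50986495]
[444.52543552 419.97870954] [443.05838172 421.08652328]
```

Call:
arm_command(
  steps=[
    [0.65,0.66,0.45,-0.9,0.77],
    [0.65,0.66,0.45,-0.9,0.77],
    [0.65,0.66,0.45,-0.9,0.77],
    [0.65,0.66,0.45,-0.9,0.77],
    [0.65,0.66,0.45,-0.9,0.77],
    [0.65,0,0,-1,0],
    [0.65,0,0,-0.3,0],
    [0.65,0,0,0,0],
  ],
)

```text
time_s: 23.3
eef_pos: [542.2, 244.7, 120.1]
tcp_rot: [[0.858, 0.514, -0.002], [0.514, -0.858, -0.002], [-0.003, 0.001, -1.0]]
contact_force: [-0.0, 0.2, 1.0]
grip_width: 0.648
grip_force: 0.0
```

Call:
arm_command(
  steps=[
    [0.65,0.02,0.05,-1,0],
    [0.65,0,0,-1,0],
    [0.65,0,0,-0.8,0],
    [0.65,0,0,-0.4,0],
    [0.65,0,0,0,0],
  ],
)

```text
time_s: 23.8
eef_pos: [543.4, 247.3, 25.4]
tcp_rot: [[0.857, 0.515, -0.0], [0.515, -0.857, -0.001], [-0.001, 0.0, -1.0]]
contact_force: [0.7, 0.2, 0.8]
grip_width: 0.649
grip_force: 0.0
```

Call:
arm_command(
  steps=[
    [0,0,0,0,0],
    [0,0,0,0,0],
    [0,0,0,0,0],
    [0,0,0,0,0],
    [0,0,0,0,0],
    [0,0,0,0,0],
  ],
)

```text
time_s: 24.4
eef_pos: [544.7, 248.5, 27.4]
tcp_rot: [[0.857, 0.515, 0.003], [0.515, -0.857, 0.002], [0.003, -0.0, -1.0]]
contact_force: [-1.5, -0.9, 7.3]
grip_width: 0.332
grip_force: 59.9
```

Call:
arm_command(
  steps=[
    [0,0,0,0.5,0],
    [0,0,0,1,0],
    [0,-0.4,-0.9,0,-0.6],
    [0,-0.4,-0.9,0,-0.6],
    [0,-0.4,-0.9,0,-0.6],
    [0,-0.4,-0.9,0,-0.6],
    [0,-0.4,-0.9,0,-0.6],
    [0,-0.4,-0.9,0,-0.6],
  ],
)

```text
time_s: 25.2
eef_pos: [471.3, 84.9, 71.1]
tcp_rot: [[0.999, 0.035, 0.001], [0.035, -0.999, 0.001], [0.001, -0.001, -1.0]]
contact_force: [0.7, -0.4, -1.2]
grip_width: 0.329
grip_force: 59.4
```

Call:
arm_command(
  steps=[
    [0,0,-0.45,0,-0.3],
    [0,0,0,0,0],
    [0,0,0,0,0],
  ],
)

```text
time_s: 25.5
eef_pos: [472.5, 72.6, 70.9]
tcp_rot: [[1.0, -0.003, 0.002], [-0.003, -1.0, 0.001], [0.002, -0.001, -1.0]]
contact_force: [0.3, 0.0, -0.7]
grip_width: 0.333
grip_force: 59.4
```

Run:
```python
from h import *
c=shot('wrist','w3');print(c['pose'])
```

```text
(array([472.50984416,  72.57400874,  70.86283403]), array([[ 9.99994250e-01, -3.00895049e-03,  1.56400451e-03],
       [-3.01017852e-03, -9.99995163e-01,  7.83418077e-04],
       [ 1.56163968e-03, -7.88121505e-04, -9.99998470e-01]]))
```

View pics/w3.png

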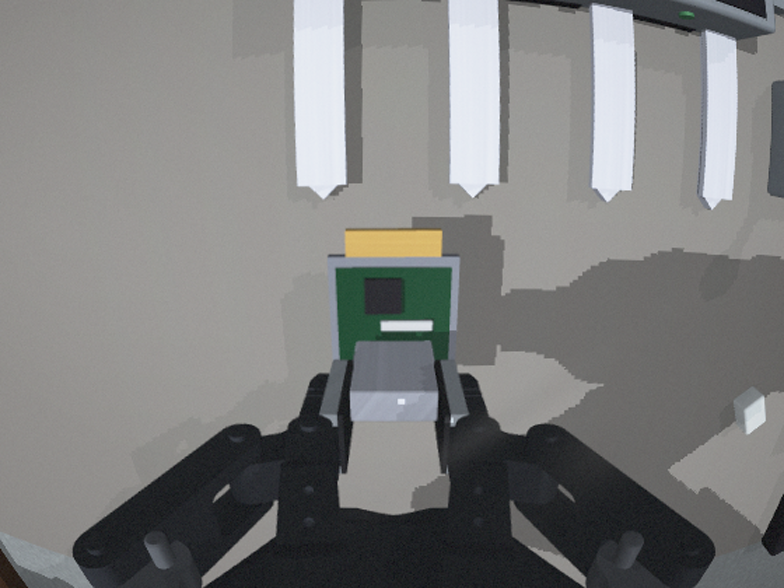

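The carrier is held straight: nose edges at (345,230) and (442,230). Bay 2's rail tips are at (324,199) and (473,197), its inner edges at x = 346 and 449.

Run:
```python
from h import *
np.set_printoptions(precision=1,suppress=True)
w=load('w3');k=1.4
for n,u,v,z in[('tip3',324,199,10),('tip2',473,197,10),('tip1',608,202,10),('tip0',712,209,10),('r3in',346,183,12),('r2in',449,183,12),('r3in far',343,30,12),('r2in far',449,30,12),('noseL',345,230,48.5),('noseR',442,230,48.5),('bodyL',329,256,48.5),('bodyR',460,256,48.5)]:
    print(n,onplane(w,u/k,v/k,z,w['pose']))
```

```text
tip3 [529.2 103.3  10. ]
tip2 [530.   36.2  10. ]
tip1 [530.4 -31.3  10. ]
tip0 [531.3 -98.2  10. ]
r3in [536.4  92.9  12. ]
r2in [536.3  47.5  12. ]
r3in far [605.4  93.7  12. ]
r2in far [605.4  47.7  12. ]
noseL [522.1  89.9  48.5]
noseR [522.   54.1  48.5]
bodyL [512.3  96.2  48.5]
bodyR [512.2  47.1  48.5]
```

Call:
arm_command(
  steps=[
    [0,0,-0.08,-0.6,0.08],
    [0,0,0,-0.5,0],
    [0,0,0,-0.2,0],
    [0,0,0,0,0],
    [0,0,0,0,0],
  ],
)

```text
time_s: 26.05
eef_pos: [472.0, 70.3, 31.5]
tcp_rot: [[1.0, 0.008, 0.0], [0.008, -1.0, -0.0], [0.0, 0.0, -1.0]]
contact_force: [0.1, 0.4, -2.0]
grip_width: 0.332
grip_force: 59.4
```

Call:
arm_command(
  steps=[
    [0,0,0,-0.06,0],
    [0,0,0,0,0],
    [0,0,0,0,0],
  ],
)

```text
time_s: 26.35
eef_pos: [471.8, 69.9, 29.7]
tcp_rot: [[1.0, 0.008, 0.001], [0.008, -1.0, 0.0], [0.001, -0.0, -1.0]]
contact_force: [0.0, 0.1, -1.1]
grip_width: 0.332
grip_force: 59.4
```

Call:
arm_command(
  steps=[
    [0,0,0,-0.05,0],
    [0,0,0,0,0],
    [0,0,0,0,0],
  ],
)

```text
time_s: 26.65
eef_pos: [471.5, 69.7, 27.9]
tcp_rot: [[1.0, 0.007, -0.0], [0.007, -1.0, -0.0], [-0.0, 0.0, -1.0]]
contact_force: [0.1, 0.2, 0.2]
grip_width: 0.331
grip_force: 59.4
```

Call:
arm_command(
  steps=[
    [0,0.3,0,0,0],
    [0,0.3,0,0,0],
    [0,0.3,0,0,0],
    [0,0.3,0,0,0],
  ],
)

```text
time_s: 27.05
eef_pos: [508.7, 69.8, 27.8]
tcp_rot: [[1.0, 0.007, 0.0], [0.007, -1.0, -0.0], [0.0, 0.0, -1.0]]
contact_force: [0.6, 0.2, -0.9]
grip_width: 0.333
grip_force: 59.4
```

Call:
arm_command(
  steps=[
    [0,0.3,0.003,0,0],
    [0,0.3,0,0,0],
    [0,0.3,0.003,0,0],
    [0,0.3,0.003,0,0],
  ],
)

```text
time_s: 27.45
eef_pos: [544.3, 70.0, 27.8]
tcp_rot: [[1.0, 0.007, -0.0], [0.007, -1.0, -0.0], [-0.0, 0.0, -1.0]]
contact_force: [1.1, 0.5, -1.3]
grip_width: 0.332
grip_force: 59.4
```

Call:
arm_command(
  steps=[
    [0,0.2,0,0,0],
    [0,0.2,0,0,0],
    [0,0.2,0,0,0],
    [0,0.15,0,0,0],
    [0,0,0,0,0],
  ],
)

```text
time_s: 27.95
eef_pos: [566.6, 70.0, 27.9]
tcp_rot: [[1.0, 0.007, 0.0], [0.007, -1.0, 0.0], [0.0, -0.0, -1.0]]
contact_force: [-0.6, -0.8, -0.0]
grip_width: 0.334
grip_force: 59.4
```

Call:
arm_command(
  steps=[
    [0,0.1,0,0,0],
    [0,0.1,0,0,0],
    [0,0.1,0,0,0],
    [0,0,0,0,0],
  ],
)

```text
time_s: 28.35
eef_pos: [575.5, 70.1, 28.0]
tcp_rot: [[1.0, 0.008, 0.0], [0.008, -1.0, 0.0], [0.0, -0.0, -1.0]]
contact_force: [0.3, 0.5, -1.7]
grip_width: 0.334
grip_force: 59.4
```

Call:
arm_command(
  steps=[
    [0,0.1,0,0,0],
    [0,0,0,0,0],
    [0,0,0,0,0],
  ],
)

```text
time_s: 28.65
eef_pos: [577.0, 69.8, 27.7]
tcp_rot: [[1.0, 0.007, -0.002], [0.007, -1.0, -0.0], [-0.002, 0.0, -1.0]]
contact_force: [-5.1, 1.0, 3.3]
grip_width: 0.334
grip_force: 59.7
```

Call:
arm_command(
  steps=[
    [0.55,0,0,0,0],
    [0.55,0,0,0,0],
    [0.55,0,0,0,0],
    [0.55,0,0,0.5,0],
    [0.55,0,0,1,0],
    [0.55,0,0,1,0],
    [0.55,-0.53,1,0.5,0],
    [0.55,-0.53,1,0.5,0],
  ],
)

```text
time_s: 29.45
eef_pos: [546.6, 130.3, 134.1]
tcp_rot: [[1.0, 0.005, 0.001], [0.005, -1.0, 0.001], [0.002, -0.001, -1.0]]
contact_force: [-0.2, 0.7, 0.2]
grip_width: 0.549
grip_force: 0.0
```

Call:
arm_command(
  steps=[
    [0.6,-0.53,1,0.5,0],
    [0.6,-0.53,1,0.5,0],
    [0.6,-0.53,1,0.5,0],
    [0.6,-0.53,1,0.5,0],
    [0.6,-0.53,1,0.5,0],
    [0.6,-0.53,1,0.5,0],
    [0.6,-0.53,1,0.5,0],
    [0.6,0,0,0,0],
  ],
)

```text
time_s: 30.25
eef_pos: [434.6, 343.8, 240.4]
tcp_rot: [[1.0, 0.011, 0.003], [0.011, -1.0, 0.004], [0.003, -0.004, -1.0]]
contact_force: [-0.7, 0.6, 0.3]
grip_width: 0.598
grip_force: 0.0
```

Run:
```python
from cards import *
c=shot('wrist','w4');print(c['pose'][0]);cards(c)
np.set_printoptions(precision=1,suppress=True)
s=shot('side','s4')
print(s['world_to_cam'].shape,proj(s,[627,70,2.5]),proj(s,[577,70,45]))
im=s['img'][170:270,180:320,::-1];cv2.imwrite('pics/s4c.png',cv2.resize(im,None,fx=5,fy=5,interpolation=cv2.INTER_CUBIC))
```

```text
[434.62981353 343.83671498 240.36609897]
brass [487.1 406.4] [ 9.3 35.6] green [448.  419.3] [43.8 63.5] 72.3 yaw brass -19.2 centres -18.2
brass [621.   71.4] [ 8.8 34.7] green [580.5  68.5] [63.5 41.2] 0.4 yaw brass 0.5 centres 4.1
(4, 4) [229.6 240.6] [248.4 231. ]
```

View pics/w4.png

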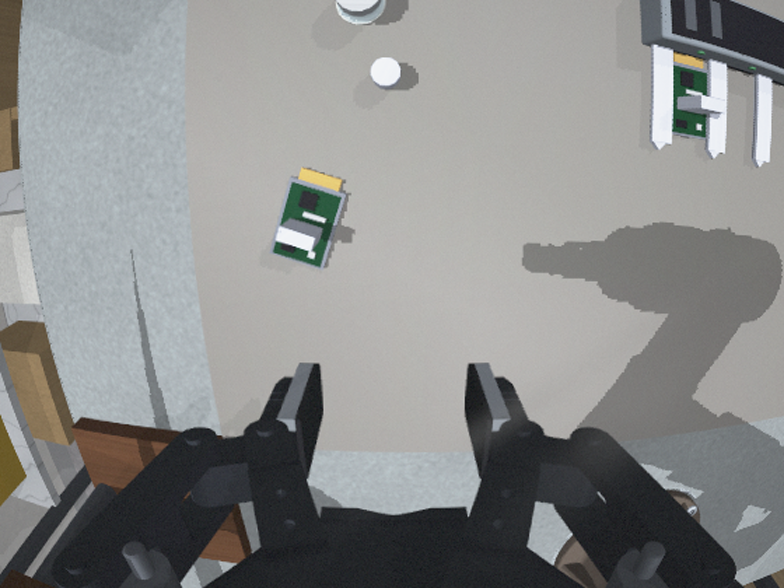

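View pics/s4c.png

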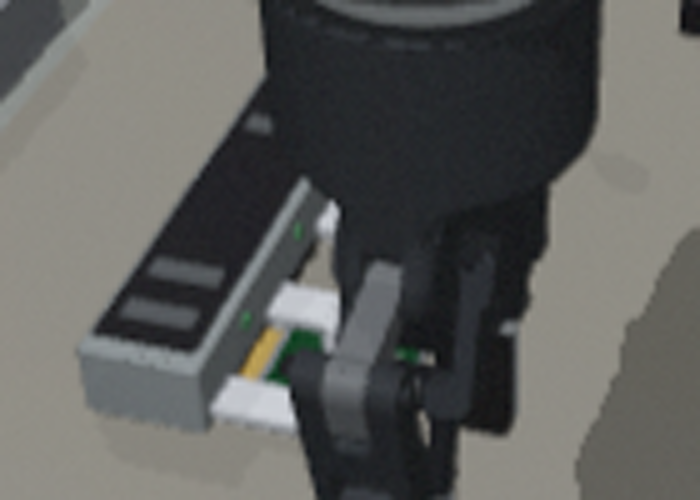

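Carrier 1 is unmoved at grip (444,420.5), yaw −18.7°. Carrier 0 is home in bay 2, with its brass end centred near (621,71).

Call:
arm_command(
  steps=[
    [0.65,0.1,0.85,-1,-0.8],
    [0.65,0.1,0.85,-1,-0.8],
    [0.65,0.1,0.85,-1,-0.8],
    [0.65,0,0,-1,0],
    [0.65,0,0,-1,0],
    [0.65,0,0,-0.6,0],
    [0.65,0,0,0,0],
  ],
)

```text
time_s: 31.05
eef_pos: [443.2, 413.6, 66.4]
tcp_rot: [[0.946, -0.323, -0.004], [-0.323, -0.946, -0.005], [-0.002, 0.006, -1.0]]
contact_force: [-0.1, -0.3, 0.3]
grip_width: 0.649
grip_force: 0.0
```

Call:
arm_command(
  steps=[
    [0.65,0.03,0.22,-0.3,0],
    [0.65,0,0,-0.7,0],
    [0.65,0,0,-0.37,0],
    [0.65,0,0,0,0],
    [0.65,0,0,0,0],
  ],
)

```text
time_s: 31.55
eef_pos: [445.2, 423.4, 29.4]
tcp_rot: [[0.947, -0.322, 0.0], [-0.322, -0.947, 0.0], [0.0, -0.0, -1.0]]
contact_force: [-0.7, 0.2, -0.8]
grip_width: 0.648
grip_force: 0.0
```

Call:
arm_command(
  steps=[
    [0,0,0,0,0],
    [0,0,0,0,0],
    [0,0,0,0,0],
    [0,0,0,0,0],
    [0,0,0,0,0],
    [0,0,0,0,0],
  ],
)

```text
time_s: 32.15
eef_pos: [445.3, 423.8, 30.1]
tcp_rot: [[0.947, -0.321, 0.001], [-0.321, -0.947, 0.002], [0.001, -0.002, -1.0]]
contact_force: [-1.4, -1.0, 6.3]
grip_width: 0.329
grip_force: 59.8
```

Call:
arm_command(
  steps=[
    [0,0,0,0.5,0],
    [0,0,0,1,0],
    [0,0,-1,0,0.2],
    [0,0,-1,0,0.2],
    [0,0,-1,0,0.2],
    [0,0.1,-1,0,0.2],
    [0,0.1,-1,0,0.2],
    [0,0.1,-1,0,0.2],
  ],
)

```text
time_s: 32.95
eef_pos: [453.8, 242.0, 74.1]
tcp_rot: [[0.987, -0.158, 0.0], [-0.158, -0.987, 0.0], [0.0, -0.001, -1.0]]
contact_force: [0.6, 0.4, -1.1]
grip_width: 0.334
grip_force: 59.5
```

Call:
arm_command(
  steps=[
    [0,0.1,-1,0,0.2],
    [0,0.1,-1,0,0.2],
    [0,0.1,-1,0,0.2],
    [0,0.1,-1,0,0.2],
    [0,0.1,-1,0,0.2],
    [0,0.1,-1,0,0.2],
    [0,0,-1,0,0],
    [0,0,-1,0,0],
  ],
)

```text
time_s: 33.75
eef_pos: [471.8, 2.0, 74.1]
tcp_rot: [[1.0, 0.008, 0.001], [0.008, -1.0, 0.0], [0.001, -0.0, -1.0]]
contact_force: [1.0, 0.6, -1.0]
grip_width: 0.332
grip_force: 59.5
```

Call:
arm_command(
  steps=[
    [0,0,0,0,0],
    [0,0,0,0,0],
  ],
)

```text
time_s: 33.95
eef_pos: [471.9, 2.6, 74.0]
tcp_rot: [[1.0, 0.006, 0.001], [0.006, -1.0, 0.0], [0.001, -0.0, -1.0]]
contact_force: [-0.3, 0.8, -1.5]
grip_width: 0.327
grip_force: 59.5
```

Run:
```python
from cards import *
c=shot('wrist','w5');print(c['pose'])
```

```text
(array([471.90584914,   2.60581024,  74.03516515]), array([[ 9.99983697e-01,  5.68766870e-03,  5.06691925e-04],
       [ 5.68751847e-03, -9.99983782e-01,  2.97439755e-04],
       [ 5.08375446e-04, -2.94553086e-04, -9.99999827e-01]]))
```

View pics/w5.png

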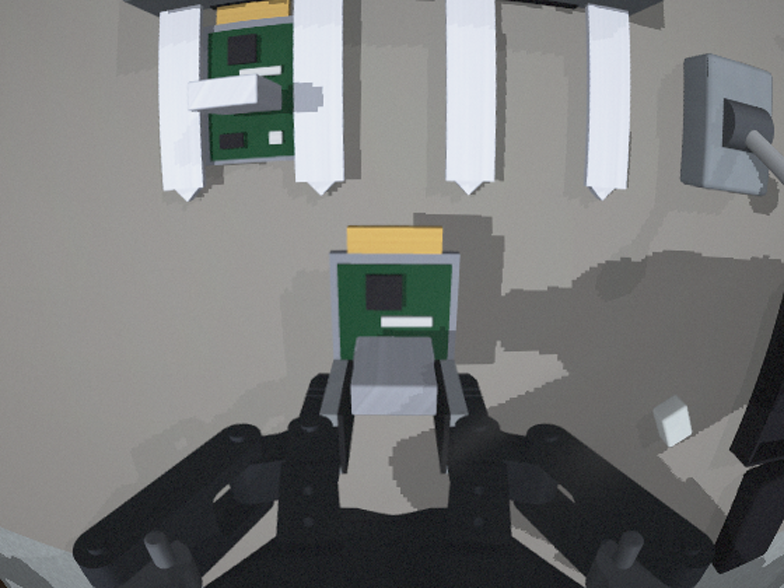

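Carrier 1 is held straight: nose edges at (347,227) and (443,227). Bay 1's rail tips are at (322,195) and (470,195), its inner edges at x = 344 and 446. Carrier 0 sits home in bay 2.

Run:
```python
from h import *
np.set_printoptions(precision=1,suppress=True)
w=load('w5');k=1.4
for n,u,v,z in[('tip2',322,195,10),('tip1',470,195,10),('r2in',344,180,12),('r1in',446,180,12),('r2far',343,30,12),('r1far',448,30,12),('noseL',347,227,49),('noseR',443,227,49),('bodyL',331,252,49),('bodyR',460,252,49)]:
    print(n,onplane(w,u/k,v/k,z,w['pose']))
```

```text
tip2 [529.7  35.2  10. ]
tip1 [530.2 -32.4  10. ]
r2in [536.6  24.7  12. ]
r1in [537.  -20.9  12. ]
r2far [605.4  25.2  12. ]
r1far [605.7 -21.   12. ]
noseL [522.   19.8  49. ]
noseR [522.2 -16.1  49. ]
bodyL [512.3  26.2  49. ]
bodyR [512.6 -22.9  49. ]
```

Call:
arm_command(
  steps=[
    [0,0,0,-0.6,0],
    [0,0,0,-0.5,0],
    [0,0,0,-0.25,0],
    [0,0,0,-0.05,0],
    [0,0,0,0,0],
  ],
)

```text
time_s: 34.5
eef_pos: [472.0, 3.6, 31.9]
tcp_rot: [[1.0, 0.008, -0.0], [0.008, -1.0, -0.0], [-0.0, 0.0, -1.0]]
contact_force: [0.0, -0.1, -0.7]
grip_width: 0.328
grip_force: 59.5
```

Call:
arm_command(
  steps=[
    [0,0,0,-0.05,0],
    [0,0,0,0,0],
    [0,0,0,0,0],
  ],
)

```text
time_s: 34.8
eef_pos: [472.1, 3.2, 30.7]
tcp_rot: [[1.0, 0.007, 0.001], [0.007, -1.0, 0.0], [0.001, -0.0, -1.0]]
contact_force: [-0.4, -0.4, -1.3]
grip_width: 0.333
grip_force: 59.5
```

Call:
arm_command(
  steps=[
    [0,0.3,-0.03,0,0],
    [0,0.3,0,0,0],
    [0,0.3,0,0,0],
    [0,0.3,0,0,0],
  ],
)

```text
time_s: 35.2
eef_pos: [509.0, 2.2, 30.3]
tcp_rot: [[1.0, 0.007, 0.0], [0.007, -1.0, 0.0], [0.0, -0.0, -1.0]]
contact_force: [0.7, 0.4, -1.0]
grip_width: 0.329
grip_force: 59.5
```

Call:
arm_command(
  steps=[
    [0,0.3,0,0,0],
    [0,0.3,0,0,0],
    [0,0.3,0,0,0],
    [0,0.3,0,0,0],
  ],
)

```text
time_s: 35.6
eef_pos: [544.7, 2.2, 30.2]
tcp_rot: [[1.0, 0.007, -0.0], [0.007, -1.0, -0.0], [-0.0, 0.0, -1.0]]
contact_force: [0.2, 0.3, -1.1]
grip_width: 0.328
grip_force: 59.6
```

Call:
arm_command(
  steps=[
    [0,0.3,0,0,0],
    [0,0.3,0,0,0],
    [0,0.2,0,0,0],
    [0,0.1,0,0,0],
    [0,0,0,0,0],
  ],
)

```text
time_s: 36.1
eef_pos: [571.1, 2.2, 30.2]
tcp_rot: [[1.0, 0.007, -0.0], [0.007, -1.0, -0.0], [-0.0, 0.0, -1.0]]
contact_force: [-0.1, 0.9, -1.0]
grip_width: 0.335
grip_force: 59.6
```

Call:
arm_command(
  steps=[
    [0,0.1,0,0,0],
    [0,0.08,0,0,0],
    [0,0,0,0,0],
    [0,0,0,0,0],
  ],
)

```text
time_s: 36.5
eef_pos: [576.2, 2.2, 30.3]
tcp_rot: [[1.0, 0.008, -0.0], [0.008, -1.0, 0.0], [-0.0, -0.0, -1.0]]
contact_force: [-0.1, -0.2, -1.1]
grip_width: 0.327
grip_force: 59.6
```

Call:
arm_command(
  steps=[
    [0,0.07,0,0,0],
    [0,0,0,0,0],
    [0,0,0,0,0],
  ],
)

```text
time_s: 36.8
eef_pos: [576.9, 2.0, 30.2]
tcp_rot: [[1.0, 0.007, -0.003], [0.007, -1.0, -0.0], [-0.003, 0.0, -1.0]]
contact_force: [-5.5, 0.6, 3.1]
grip_width: 0.331
grip_force: 60.0
```

Call:
arm_command(
  steps=[
    [0.55,0,0,0,0],
    [0.55,0,0,0,0],
    [0.55,0,0,0,0],
    [0.55,0,0,0.5,0],
    [0.55,0,0,1,0],
    [0.55,-0.5,-0.3,1,0],
    [0,-1,-0.5,0.8,0],
    [0,-1,-0.5,0.8,0],
  ],
)

```text
time_s: 37.6
eef_pos: [502.8, -37.1, 154.1]
tcp_rot: [[1.0, 0.008, 0.0], [0.008, -1.0, -0.0], [0.0, 0.0, -1.0]]
contact_force: [0.9, -1.0, 0.7]
grip_width: 0.222
grip_force: 0.0
```

Call:
arm_command(
  steps=[
    [0,-0.5,-1,0.5,0],
    [0,0,-1,0,0],
    [0,0,0,0,0],
  ],
)

```text
time_s: 37.9
eef_pos: [488.3, -98.8, 169.4]
tcp_rot: [[1.0, 0.006, 0.002], [0.006, -1.0, 0.0], [0.002, -0.0, -1.0]]
contact_force: [0.3, 0.6, -0.8]
grip_width: 0.003
grip_force: 0.0
```

Run:
```python
from cards import *
c=shot('wrist','w6');print(c['pose'][0]);cards(c);shot('top','t6')
hsv=cv2.cvtColor(c['img'],cv2.COLOR_RGB2HSV);m=cv2.inRange(hsv,(14,110,100),(26,255,255))
for k in cv2.findContours(m,0,1)[0]:
    if cv2.contourArea(k)>20:print(cv2.boundingRect(k))
```

```text
[488.26162321 -98.83622058 169.43253169]
brass [621.1  69.4] [ 8.3 34.7] green [580.1  71.6] [63.3 40.4] 0.6 yaw brass 0.1 centres -3.1
brass [621.1  69.4] [ 8.3 34.7] green [580.8   2.8] [63.3 41.9] 0.4 yaw brass 0.1 centres 58.8
brass [621.9   1.3] [ 8.8 35.7] green [580.8   2.8] [63.3 41.9] 0.4 yaw brass -0.0 centres -2.1
(100, 55, 30, 13)
(159, 47, 36, 12)
```

View pics/w6.png

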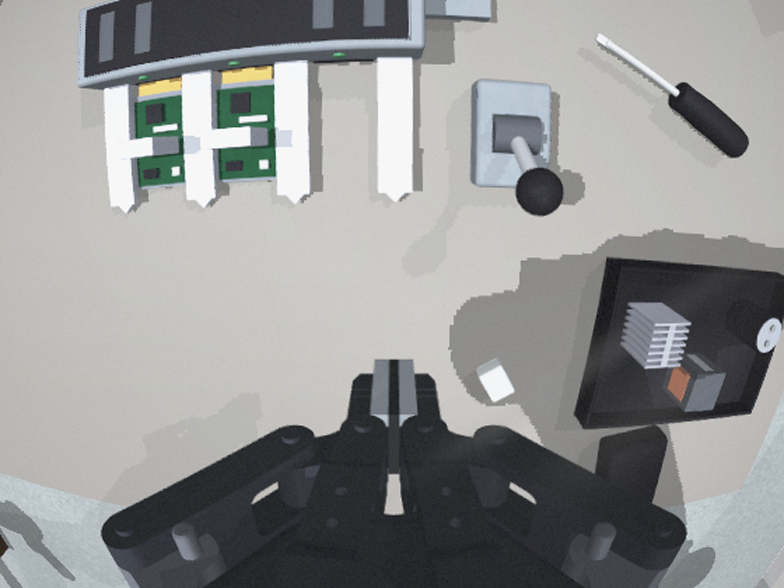

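Both carriers are home, with brass ends at (161,87) and (247,75) and centres at x ≈ 621–622. The bystanders are undisturbed and the lever ball is at (540,191). Now push the lever on.

Call:
arm_command(
  steps=[
    [0,0.2,-0.86,0,0],
    [0,0.2,-0.86,0,0],
    [0,0.1,-0.86,0,0],
    [0,0,0,-0.9,0],
    [0,0,0,-0.9,0],
    [0,0,0,-0.9,0],
    [0,0,0,-0.7,0],
    [0,0,0,0,0],
  ],
)

```text
time_s: 38.8
eef_pos: [501.5, -173.4, 63.2]
tcp_rot: [[1.0, 0.008, -0.006], [0.008, -1.0, 0.0], [-0.006, -0.0, -1.0]]
contact_force: [0.1, -0.6, -0.1]
grip_width: 0.003
grip_force: 0.0
```

Call:
arm_command(
  steps=[
    [0,0.4,0,0,0],
    [0,0.4,0,0,0],
    [0,0.4,0,0,0],
    [0,0.4,0,0,0],
    [0,0.4,0,0,0],
    [0,0.3,0,0,0],
    [0,0,0,0,0],
  ],
)

```text
time_s: 39.5
eef_pos: [574.0, -174.2, 66.2]
tcp_rot: [[1.0, 0.008, 0.001], [0.008, -1.0, -0.0], [0.001, 0.0, -1.0]]
contact_force: [0.2, -0.1, -0.5]
grip_width: -0.005
grip_force: 0.0
```

Call:
arm_command(
  steps=[
    [0,0.1,0,0,0],
    [0,0.1,0,0,0],
    [0,0.08,0,0,0],
    [0,0,0,0,0],
    [0,0,0,0,0],
  ],
)

```text
time_s: 40.0
eef_pos: [580.8, -174.2, 66.4]
tcp_rot: [[1.0, 0.008, 0.0], [0.008, -1.0, -0.0], [0.0, 0.0, -1.0]]
contact_force: [0.4, 0.0, 0.1]
grip_width: -0.002
grip_force: 0.2
```

Back off, rise, and check.

Call:
arm_command(
  steps=[
    [0,-0.5,0,0,0],
    [0,-1,0,0.3,0],
    [0,-0.5,0,1,0],
    [0,-0.5,0,1,0],
    [0,0,0,1,0],
    [0,0,0,1,0],
    [0,0,0,0,0],
    [0,0,0,0,0],
  ],
)

```text
time_s: 40.8
eef_pos: [506.2, -174.1, 196.3]
tcp_rot: [[1.0, 0.007, 0.003], [0.007, -1.0, 0.0], [0.003, -0.0, -1.0]]
contact_force: [-0.2, -0.2, -1.3]
grip_width: -0.001
grip_force: 0.0
```

Run:
```python
from cards import *
c=shot('wrist','w7');cards(c);s=shot('side','s7')
R=[]
for n,cc,X in(('w',c,[604,-177,79]),('s',s,[604,-177,79])):
    p=proj(cc,X,c['pose']);g=cv2.cvtColor(cc['img'],cv2.COLOR_RGB2GRAY);u,v=p.astype(int);r=25 if n=='w' else 12
    y0,x0=max(v-r,0),max(u-r,0);m=(g[y0:v+r,x0:u+r]<45).astype(np.uint8)
    N,_,st,ce=cv2.connectedComponentsWithStats(cv2.morphologyEx(m,cv2.MORPH_OPEN,np.ones((5,5),np.uint8)));print(n,p,[(st[i],ce[i]+[x0,y0]) for i in range(1,N)])
    if N>1:
        i=1+np.argmax(st[1:,4]);R.append(ray(cc,*(ce[i]+[x0,y0]),c['pose']))
if len(R)==2:print('ball',tri(*R))
```

```text
w [285.23034622  81.88695889] []
s [270.15468937 161.85023087] [(array([21,  5,  3,  7, 21], dtype=int32), array([280., 157.])), (array([ 9, 10,  7,  6, 41], dtype=int32), array([269.92682927, 161.56097561]))]
```

View pics/w7.png

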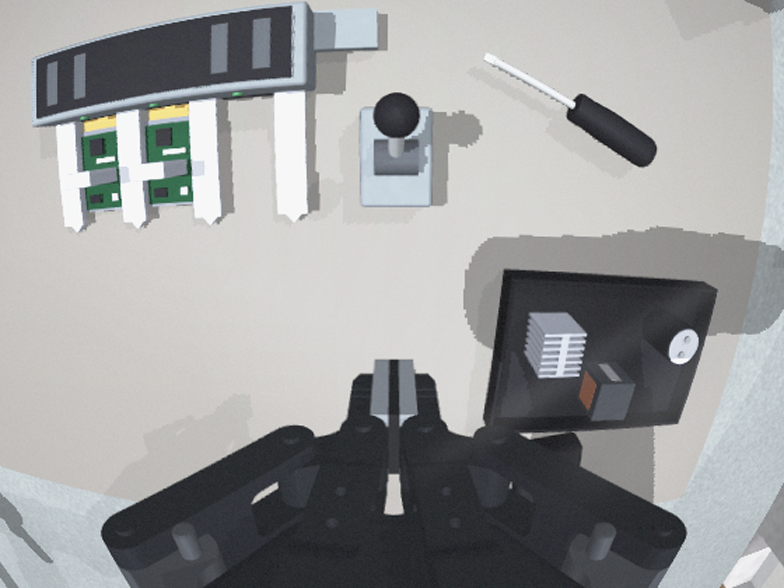

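The ball is at (396,115), which is (283,82) in raw pixels against (285,82) predicted for fully on. The side view agrees, the carriers are home and all parts are in the tray.

```bash
python3 -c "
from rig import bot
print(bot.hand_in())"
```

```text
the job is handed in; nothing more can be done
None
```

The job is handed in, with no verdict shown: the dock was switched off, all three loose parts went into the tray, both carriers were slid fully home (bays 1 and 2), and the lever was then pushed fully on, at 41 s of the 208 s allowed.

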